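# Vent the feed tank over the mixing pan

## Robot

A 6-joint arm with a two-finger parallel gripper is mounted at the origin on the work surface. World frame = base frame: x ahead of the robot, y to its left, z up, the work surface at z = 0. Lengths are in m, angles in rad, forces in N, time in s.
With the tool pointing down it reaches from about 0.3 to 0.875 m from the base axis. Payload 6.4 kg.
Tool frame: the origin (TCP) lies midway between the tips of the shut fingers; the grasp point (between the pads) lies 19 mm behind it (ctrl.tcp_to_grasp is the distance from the TCP to the grasp point, in m); z points along the fingers, y is the direction in which the jaws open and shut (so a half turn about z gives the same grasp; the last joint's range is limited). The gripper opens to 85 mm and grips with 20 to 120 N. Pads are 22 mm wide; open, the fingers measure 114 mm over their backs; the gripper's body (76 mm by 85 mm) begins 54 mm behind the grasp point. The pads swing forward as they close: fully open they stand 13 mm farther back than shut.
Start: joints at [-1.438, 0.181, 1.607, -0, 1.354, -0.206], TCP at [0.191, -0.542, 0.231] pointing down, gripper open.
Joint ranges: [-2.99, 2.99], [-0.89, 2.07], [0.3, 2.58], [-1.14, 4.28], [0, 2.63], [-3.12, 3.12]. Speed limits (rad/s): [2.57, 2.57, 3.01, 3.14, 3.14, 3.14].

## Interface

Orientations are given as a unit quaternion [w, x, y, z].
In Python, from bench import monitor, imaging, order, spotter, ctrl gives the robot as it stands.
- The arm moves only by the shell command python3 -m pendant 'ROWS'. ROWS is JSON, a list that holds one entry, the list of rows, each a list of 5 numbers: the shift along the world's x, y, z in mm, then the turn about the world's z in degrees, then the finger opening in mm, from 0 to 85.4. A call has 1 to 8 rows; each row shifts and turns the commanded pose from where the row before left it; what a row does not reach is not made up. A row lasts 1/8 s, in which the tool goes at most 62.5 mm and 10.7 degrees, less where a joint would pass 70% of its speed; a pose out of reach is approached as far as the arm can. A call with a gripper value outside its range is refused whole. The fingers move at their own pace and stop on an object; the grip force is fixed at half the most. Time passes only in rows, so rows that do not move let the fingers close. It gives the time, the measured TCP pose, the force and the opening at its end, in the units of the state.
- monitor.get_obs(): the state, without advancing time (a new reading comes with each control period).
- imaging.camera(name): name is "scene" or "top" or "wrist"; returns a dict with "img" (480x640x3 uint8, red, green, blue), "vfov" (degrees; the focal length in pixels is half the picture's height over the tangent of half this angle, whatever the lens; pixels are square), "cx", "cy" (the principal point, pixels), "origin" and "orientation" of the camera in the world. Camera axes: x right, y down, z forward; pixel columns grow to the right and rows downward; lengths in m; the calibration is good to about 2 mm. A picture is of the moment at which its call begins. There is no depth.
- order.hand_in(): hands the job in, once; it reports no verdict.
Trained networks look in the newest picture that a camera, given by its name, has taken for a name from the list of things; names that differ only in an ending like _2 or _b are one class to them, and where a whole thing is asked for, a point or a joint stands for the part that bears it (a point fixed in the world has none). Each returns a list of dicts, best first, with "confidence" (0 to 1); they miss things now and then, are a little off and sometimes report something else, mostly with a low value. They report only what shows in the picture. A call takes as long as a camera call. They do not tell look-alikes from the thing itself.
- spotter.recognise(camera, thing): "at" ([x, y, z] in m, in the coordinates of the camera as it stood for that picture, good to about 4 mm: the middle of the surface that is visible of it).
- spotter.tip_of(camera, thing): "at" ([x, y, z] in m, in the coordinates of the camera as it stood for that picture, good to about 4 mm: a listed point, or the origin of a listed thing).
The state is a dict: "time_s": time; "q": joint angles; "dq": joint speeds; "joint_efforts": joint torques, N m; "eef_pos": TCP position; "eef_rot": TCP orientation; "wrist_force": force on the tool from outside, world axes, zero at the start; "torque": the same for the moment, N m; "opening": opening from 0.0 (shut) to 1.0 (fully open).
Only numpy, scipy, OpenCV 4.12 (cv2) and the standard library are available. Lean on these libraries where they do the work, as an engineer would, in place of code of your own. Each camera call takes 0.05 s, during which the arm holds its last target. There are 200 camera calls.

## Task

Get the feed tank ready to drain: slide the steel mixing pan along the bench, without lifting it, from its parking ring onto the painted ring under the tank's tap, centred there and upright. Then take off the tank's filler cap so that air gets in; nobody knows whether its thread is right- or left-handed, so find out by trying which way it loosens, unscrew it and lift it straight off. Finish while still holding the cap in the gripper, upright and still, a few centimetres above the open neck, and leave everything else where it stands.

Things in the scene. Friction and masses are not known exactly. Their poses are not given: they have to be found in the camera images.
- tank: white round feed tank fixed to the bench, 170 mm across, shoulder 186 mm high; origin at the centre of its underside, z up. A brass tap sticks out along the tank's own -y at 112 mm height; its spout is 165 mm from the tank's axis and ends 94 mm above the bench. The filler neck stands on the tank's axis.
- tap_spot (a point): point on the bench straight below the tap's spout, 165 mm along the tank's own -y from its axis: the centre of the dark painted ring (145 mm outer diameter) under the tap. Axes as the tank's.
- pan: open steel mixing pan, 120 mm across, 70 mm tall, about 0.45 kg; origin at the centre of its underside. Its straight flat handle runs along the pan's own -x, from 60 to 158 mm from the pan's axis, 14 mm wide, 12 mm thick, 46 to 58 mm above the bench. It starts on the other painted ring, to the robot's right of the tank.
- pan_handle (a point): centre of the pan's handle, 115 mm along the pan's own -x from its axis, 52 mm above the pan's underside; axes as the pan's.
- cap: black cap on the tank's neck, 66 mm across, about 0.14 kg; origin on its axis at the lower edge of its 25 mm tall skirt, 207 mm above the bench when seated. At the start its x is within 0.15 rad of the tank's x. Quarter-turn thread, right-handed (loosens counter-clockwise seen from above) or left-handed (clockwise), changing from run to run; it cannot be seen which.
- neck_top (a point): centre of the neck's top, 225 mm above the bench; neck 55 mm across its threads. Turned the wrong way the cap comes hard against a stop within 0.6 rad. The right way it turns easily without rising; from 1.2 rad on it lifts straight off, and a stop comes past 1.6 rad. Before 1.2 rad it lifts only about 1.5 mm; once 20 mm up it is free.
- clay_pot: terracotta pot with a seedling, 96 mm across, 80 mm tall without the plant; origin at the centre of its underside; a bystander
- nursery_pot: small black plastic pot with a seedling, 62 mm across, 55 mm tall; origin at the centre of its underside; a bystander
- amber_bottle: closed amber bottle, 60 mm across, 150 mm tall; origin at the centre of its underside; a bystander
- jar: closed glass jar, 54 mm across, 75 mm tall; origin at the centre of its underside; a bystander
- trowel: flat trowel, 240 mm long, lying beyond the clay pot to the left of the tank; a bystander
- label_block: small wooden block, 70 x 45 x 30 mm; origin at the centre of its underside; a bystander
- cap_bar (a point): on the cap's axis, 47 mm above the cap's origin, in its straight grip bar: 56 mm long along the cap's y, 16 mm wide along the cap's x, from 25 to 57 mm above the cap's origin. Axes as the cap's. The cap stays where it is left, so it may be turned in several grasps, by the bar or the skirt.
Mind the look-alikes: they are no part of the job. Of the things that look like the pan, the smaller one is meant.

How it is judged:
On the way, in this order (a step that is already met when the one before it is completed fails the run):
1. the pan stands still on the ring under the tap (horizontal distance between pan and tap_spot below 0.015 m and height (world z) of pan below 0.006 m and angle between pan's own z axis and vertical below 0.1 rad and linear speed of pan below 0.02 m/s), for 0.2 s.
2. the cap has been unscrewed: turned clearly while still on its neck (angle between the x axis of cap and the x axis of tank, either way round above 0.6 rad and z of cap in the frame of tank below 0.212 m and horizontal distance between cap and neck_top below 0.01 m), for 0.05 s.
At the end, for the whole second after the job is handed in: Pan upright on the bench, its axis within 15 mm of the point below the spout; the gripper holds the cap still, within 0.35 rad of upright, 20 to 150 mm above its seat and within 60 mm sideways of the neck, nothing else carrying it; bystanders moved under 30 mm (all of step 1 and z of cap in the frame of tank between 0.227 and 0.357 m and horizontal distance between cap and neck_top below 0.06 m and angle between cap's own z axis and vertical below 0.35 rad and linear speed of cap below 0.03 m/s and contact force between the fingers and cap above 1 N and contact force between cap and tank below 0.2 N and contact force between cap and pan below 0.2 N); the arm keeps its last pose, push and grip.
It fails at once if the pan is lifted or tipped instead of slid (height (world z) of pan above 0.01 m or angle between pan's own z axis and vertical above 0.2 rad).
It fails at once if a bystander is moved more than 30 mm or tipped over (distance of any of clay_pot, nursery_pot, amber_bottle, jar, trowel, label_block from where it was at the start of the episode above 0.03 m or angle between any of clay_pot, nursery_pot, amber_bottle, jar, trowel, label_block's own z axis and vertical above 0.5 rad).
It also fails if it takes over 64 s, if anything falls off the work surface, if the arm or the gripper's body presses on something with over 40 N, if the wrist force passes 120 N, or if a joint passes its speed limit or range.

## Working session

There is one attempt and no reset: what is moved stays moved. The work goes in short steps, Python scripts to look and compute and a shell command to move; the robot and the scene stay as the last step left them, time stands still between calls to the robot, and variables do not carry over. Pictures are saved under pics/ and viewed, about 8 in all and at most 12, crops included, and the job is handed in when it is done.

```bash
ls; mkdir -p pics
cat > h.py <<'E'
from bench import monitor, imaging, order, spotter, ctrl
import numpy as np, cv2
from scipy.spatial.transform import Rotation as R
def rot(q): return R.from_quat([q[1],q[2],q[3],q[0]])
def cam(n): return imaging.camera(n)
def w(c,p): return rot(c["orientation"]).apply(p)+np.array(c["origin"])
def foc(c): return 240/np.tan(np.radians(c["vfov"])/2)
def pix(c,P):
    p=rot(c["orientation"]).inv().apply(np.array(P)-c["origin"]); f=foc(c); return np.array([c["cx"]+f*p[0]/p[2],c["cy"]+f*p[1]/p[2]])
def ray(c,u,v,z):
    d=rot(c["orientation"]).apply([(u-c["cx"])/foc(c),(v-c["cy"])/foc(c),1]); o=np.array(c["origin"]); return o+d*(z-o[2])/d[2]
def save(c,n): cv2.imwrite("pics/"+n+".png",c["img"][:,:,::-1])
E
python3 - <<'E'
from h import *
np.set_printoptions(precision=3,suppress=True)
o=monitor.get_obs(); print(o["time_s"],o["eef_pos"],o["eef_rot"],o["opening"],ctrl.tcp_to_grasp)
for n in ["top","scene"]:
    c=cam(n); save(c,n); print(n,c["vfov"],c["origin"],c["orientation"])
    for t in ["tank","tap_spot","pan","pan_handle","cap","cap_bar","neck_top","clay_pot","nursery_pot","amber_bottle","jar","trowel","label_block"]:
        for r in spotter.tip_of(n,t)[:3]:
            P=w(c,r["at"]); print(t,round(r["confidence"],2),P,pix(c,P))
E
```

```text
pics
0.0 [ 0.191 -0.542  0.23 ] [-0.001  0.986  0.169  0.   ] 1.0042041052644417 0.0187
top 46.727496901187486 [ 0.375 -0.049  1.534] [ 0.034 -0.705  0.708 -0.031]
pan 0.87 [ 0.191 -0.307 -0.004] [405.934 358.969]
pan 0.71 [ 0.599 -0.213  0.006] [369.691 210.133]
pan_handle 0.95 [ 0.484 -0.209  0.051] [370.671 250.067]
pan_handle 0.82 [ 0.305 -0.4    0.068] [445.365 317.582]
pan_handle 0.29 [ 0.415  0.231 -0.003] [209.736 277.055]
cap 0.95 [0.58  0.18  0.207] [215.949 206.512]
cap_bar 0.74 [0.575 0.179 0.253] [212.993 205.394]
cap_bar 0.21 [ 0.689  0.373 -0.001] [160.426 179.789]
neck_top 0.91 [0.581 0.178 0.223] [215.766 204.978]
neck_top 0.66 [ 0.483 -0.207  0.048] [369.848 250.49 ]
clay_pot 0.81 [ 0.42   0.411 -0.001] [144.562 275.803]
nursery_pot 0.85 [ 0.769 -0.042 -0.   ] [308.16  150.853]
amber_bottle 0.75 [ 0.625 -0.436 -0.002] [449.293 200.854]
amber_bottle 0.55 [ 0.416  0.228 -0.   ] [210.729 276.646]
jar 0.55 [ 0.413  0.231 -0.004] [209.787 277.758]
trowel 0.87 [0.686 0.376 0.001] [159.024 180.603]
trowel 0.39 [0.419 0.408 0.001] [145.561 275.874]
label_block 0.64 [ 0.487 
[... 314 characters left out ...]
74.059]
pan 0.64 [ 0.194 -0.307 -0.003] [181.098 239.69 ]
pan 0.29 [0.578 0.17  0.211] [427.454 209.895]
pan_handle 0.65 [ 0.308 -0.399  0.067] [151.726 262.251]
pan_handle 0.57 [ 0.487 -0.208  0.05 ] [257.66  290.094]
pan_handle 0.31 [ 0.577  0.173 -0.   ] [415.91  272.684]
cap 0.6 [0.578 0.174 0.209] [429.119 210.144]
cap_bar 0.62 [0.58  0.175 0.254] [432.94  194.983]
neck_top 0.57 [0.581 0.174 0.227] [431.26  204.651]
clay_pot 0.75 [0.42  0.406 0.001] [452.179 205.98 ]
nursery_pot 0.6 [ 0.775 -0.045  0.001] [384.548 371.842]
amber_bottle 0.92 [ 0.626 -0.441  0.   ] [180.052 394.399]
trowel 0.92 [0.685 0.368 0.   ] [506.287 274.22 ]
label_block 0.93 [ 0.486 -0.453  0.001] [155.445 344.398]
```

```bash
python3 -c "
import cv2,numpy as np
a=cv2.imread('pics/top.png');b=cv2.imread('pics/scene.png')
cv2.imwrite('pics/x.png',a)"
```

```text
(no output)
```

View pics/top.png

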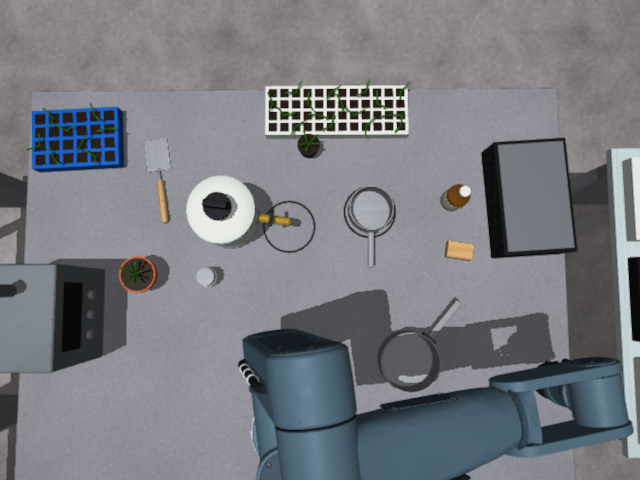

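View pics/scene.png

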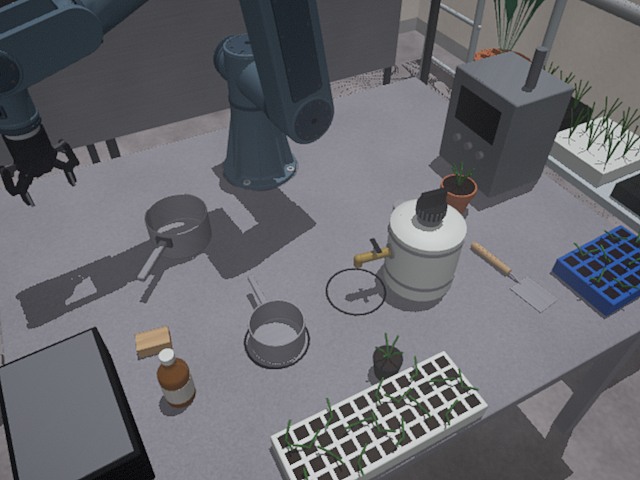

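The top view has two pan-like things: one at (370,212), smaller and on a painted ring, and one at (408,360), larger and on no ring. The first fits "smaller, on the parking ring right of the tank". The tap ring is at (289,226). I'll confirm this in a crop and measure.

Run:
```python
from h import *
np.set_printoptions(precision=4,suppress=True)
c=cam("top"); s=cam("scene")
g=cv2.cvtColor(c["img"],cv2.COLOR_RGB2GRAY)
for C,u,v in [(c,289,226),(s,356,292)]: print("ring0",ray(C,u,v,0))
# ring fit: dark pixels in annulus, rectified to world
def fit(C,ctr,r0,r1):
    g=cv2.cvtColor(C["img"],cv2.COLOR_RGB2GRAY); P=[]
    for v,u in np.argwhere(g<65):
        q=ray(C,u,v,0)[:2]; d=np.hypot(*(q-ctr))
        if r0<d<r1: P.append(q)
    P=np.array(P)
    for _ in range(10):
        A=np.c_[2*P,np.ones(len(P))]; x=np.linalg.lstsq(A,(P**2).sum(1),rcond=None)[0]
        r=np.sqrt(x[2]+x[0]**2+x[1]**2); e=abs(np.hypot(*(P-x[:2]).T)-r); k=e<max(.004,0.0); 
        if k.all(): break
        P=P[k]
    return x[:2],r,len(P)
print(fit(c,ray(c,289,226,0)[:2],.062,.08)); print(fit(s,ray(s,356,292,0)[:2],.062,.08))
# cap bar orientation: darkest blob on tank
m=((c["img"].max(2)<22)).astype(np.uint8); m[:, :195]=0; m[:,238:]=0; m[:190]=0; m[225:]=0
print("bar",cv2.minAreaRect(np.argwhere(m)[:,::-1].astype(np.float32)),m.sum())
for n,C in (("top",c),("scene",s)):
    for t in ["tank","pan","pan_handle"]:
        for r in spotter.tip_of(n,t)[:3]: print(n,t,round(r["confidence"],2),w(C,r["at"]))
a=cv2.resize(c["img"][150:400,180:480],(720,600),interpolation=cv2.INTER_CUBIC)
cv2.imwrite("pics/crop1.png",a[:,:,::-1])
```

```text
ring0 [0.5562 0.0116 0.    ]
ring0 [0.5616 0.0107 0.    ]
(array([0.5557, 0.0125]), np.float64(0.07013222011385585), 139)
(array([0.557 , 0.0117]), np.float64(0.07020024966012726), 190)
bar ((217.63999938964844, 210.01998901367188), (12.790310859680176, 25.401737213134766), 79.69515228271484) 55
top pan 0.74 [ 0.1922 -0.3028 -0.002 ]
top pan 0.71 [ 0.5945 -0.21    0.0025]
top pan_handle 0.7 [ 0.3063 -0.4019  0.0653]
scene tank 0.66 [ 0.5786  0.1723 -0.0011]
scene tank 0.52 [ 0.7741 -0.0469 -0.0002]
scene pan 0.88 [ 0.1938 -0.3057  0.0007]
scene pan 0.86 [ 0.5997 -0.2126 -0.0035]
scene pan_handle 0.95 [ 0.4859 -0.209   0.0526]
scene pan_handle 0.66 [ 0.3075 -0.4021  0.0676]
```

View pics/crop1.png

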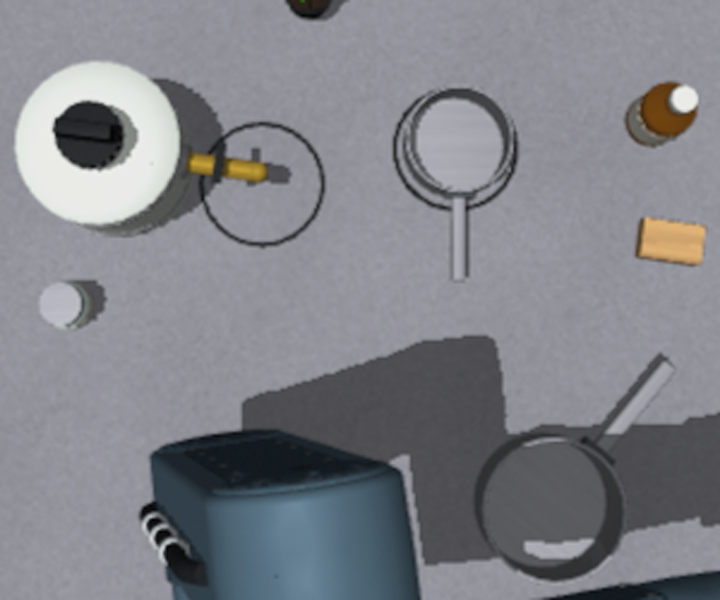

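Confirmed: the pan is the smaller one, crop (458,145), standing in its ring with its handle along -x. The tap ring is at crop (262,184) and the larger look-alike at (550,505). Pan centre is about (0.598,-0.212) and tap_spot about (0.556,0.012). The tank-to-spot distance comes out at 164 mm, which matches the 165 mm given. Next I approach above the handle.

```bash
python3 -m pendant '[[[36,41,-11,-2.6,85],[37,42,-11,-2.6,85],[36,41,-11,-2.6,85],[37,42,-11,-2.6,85],[36,41,-11,-2.6,85],[37,42,-11,-2.6,85],[36,41,-11,-2.6,85],[37,42,-11,-2.6,60]]]'
python3 - <<'E'
from h import *
np.set_printoptions(precision=4,suppress=True)
c=cam("wrist"); save(c,"w1")
o=monitor.get_obs(); print(o["time_s"],o["eef_pos"],rot(o["eef_rot"]).as_matrix()[:,1],o["wrist_force"],o["opening"])
for t in ["pan","pan_handle"]:
    for r in spotter.tip_of("wrist",t)[:3]: P=w(c,r["at"]);print(t,round(r["confidence"],2),P,pix(c,P))
E
```

```text
time_s: 2.8
eef_pos: [0.4843, -0.209, 0.1433]
eef_rot: [0.0, 1.0, -0.013, 0.0]
wrist_force: [0.6, -1.5, 0.3]
opening: 0.814
2.85 [ 0.4868 -0.2034  0.1418] [-0.0248 -0.9997 -0.0037] [-1.3187  4.6937  0.1149] 0.7239464188218432
pan 0.78 [ 0.5931 -0.2056  0.0064] [311.5901  76.9363]
pan_handle 0.76 [ 0.4795 -0.204   0.0535] [313.1568 252.79  ]
```

View pics/w1.png

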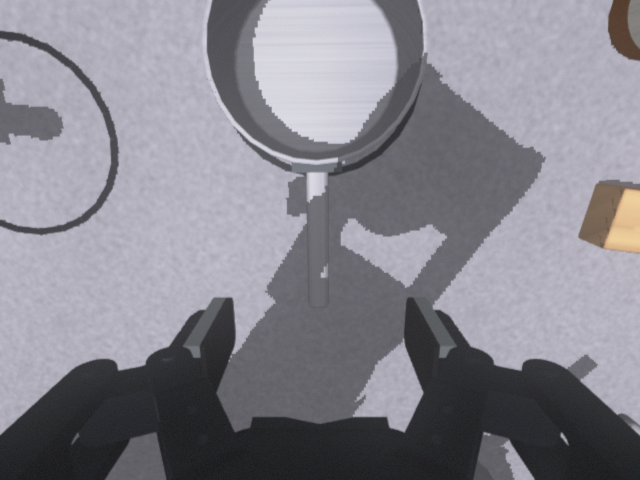

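The wrist view shows the handle as a vertical strip at column 317, centred between the fingers at columns 220 and 420. Descending and closing.

```bash
python3 -m pendant '[[[0,0,-40,0,55],[0,0,-40,0,55],[0,0,-25,0,55],[0,0,-5,0,55],[0,0,0,0,0],[0,0,0,0,0],[0,0,0,0,0],[0,0,0,0,0]]]'
```

```text
time_s: 3.95
eef_pos: [0.4839, -0.2107, 0.0347]
eef_rot: [0.001, 1.0, -0.012, 0.001]
wrist_force: [-1.5, 1.8, 6.4]
opening: 0.149
```

```bash
python3 -m pendant '[[[-2,10,0,0,0],[-4,22,0,0,0],[-6,33,0,0,0],[-7,37,0,0,0],[-7,37,0,0,0],[-6,33,0,0,0],[-4,22,0,0,0],[-3,15,0,0,0]]]'
python3 -m pendant '[[[0,3,0,0,0],[0,0,0,0,0]]]'
python3 - <<'E'
from h import *
np.set_printoptions(precision=4,suppress=True)
for n in ("wrist","top","scene"):
    c=cam(n); save(c,n+"2")
    for t in ["pan","pan_handle","tap_spot"]:
        for r in spotter.tip_of(n,t)[:2]: P=w(c,r["at"]);print(n,t,round(r["confidence"],2),P,pix(c,P))
    if n=="scene": print(pix(c,[.5565,.012,0]))
E
```

```text
time_s: 4.95
eef_pos: [0.4452, -0.001, 0.0344]
eef_rot: [0.001, 1.0, -0.012, 0.002]
wrist_force: [1.8, -7.0, 3.9]
opening: 0.148
time_s: 5.2
eef_pos: [0.4447, 0.0014, 0.0342]
eef_rot: [0.001, 1.0, -0.012, 0.001]
wrist_force: [-2.5, -4.3, 9.1]
opening: 0.151
wrist pan 0.73 [ 0.5545 -0.0013  0.0045] [321.4723  39.5251]
wrist pan_handle 0.69 [0.4407 0.0066 0.0471] [308.7704 333.6563]
top pan 0.88 [ 0.1932 -0.3049 -0.0043] [405.2525 357.9811]
top pan 0.74 [ 0.6827  0.3704 -0.0027] [161.3577 181.9355]
top pan_handle 0.95 [ 0.3042 -0.3995  0.0681] [445.3266 318.0412]
scene pan 0.83 [ 0.1939 -0.3046 -0.0022] [181.9665 239.0441]
scene pan 0.58 [ 0.5565 -0.0007 -0.0015] [350.7823 292.6584]
scene pan_handle 0.93 [0.4482 0.0028 0.05  ] [330.8403 248.2524]
scene pan_handle 0.69 [ 0.3056 -0.4019  0.066 ] [150.3868 262.2288]
[355.3866 290.3414]
```

```bash
python3 -c "
import cv2,numpy as np
a=cv2.resize(cv2.imread('pics/scene2.png')[170:350,260:480],(440,360));b=cv2.resize(cv2.imread('pics/top2.png')[150:330,200:380],(360,360))
cv2.imwrite('pics/c2.png',np.hstack([a,b]))"
```

```text
(no output)
```

View pics/c2.png

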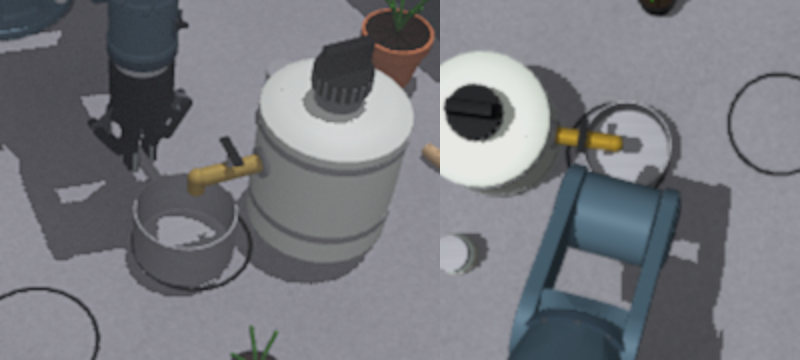

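The pan stands about 12 mm short of the ring's centre in +y: in the scene crop, ring shows on the tank side. The numbers agree (pan y about 0.000, spot y 0.012).

```bash
python3 -m pendant '[[[0,6,0,0,0],[0,6,0,0,0],[0,0,0,0,0],[0,0,0,0,40],[0,0,0,0,55],[0,0,0,0,55],[0,0,30,0,55],[0,0,45,0,55]]]'
python3 - <<'E'
from h import *
np.set_printoptions(precision=4,suppress=True)
for n in ("wrist","scene"):
    c=cam(n); save(c,n+"3")
    for t in ["pan","pan_handle"]:
        for r in spotter.tip_of(n,t)[:2]: P=w(c,r["at"]);print(n,t,round(r["confidence"],2),P,pix(c,P))
a=c["img"][170:350,260:480]; b=cam("wrist")["img"]
cv2.imwrite("pics/c3.png",np.hstack([cv2.resize(a,(440,360)),cv2.resize(b,(360,360))])[:,:,::-1])
E
```

```text
time_s: 6.8
eef_pos: [0.4424, 0.0141, 0.1076]
eef_rot: [-0.001, 1.0, -0.012, -0.002]
wrist_force: [1.5, -0.0, 1.1]
opening: 0.642
wrist pan 0.92 [0.5573 0.0103 0.0004] [322.7473  58.1063]
wrist pan_handle 0.95 [0.4456 0.0165 0.0487] [316.7326 256.0647]
scene pan 0.68 [ 0.1943 -0.3037 -0.0024] [182.3662 239.0819]
scene pan 0.63 [0.559  0.0094 0.0003] [354.9903 291.383 ]
scene pan_handle 0.79 [ 0.3089 -0.4021  0.0648] [150.8024 263.4915]
scene pan_handle 0.75 [0.4496 0.0152 0.0535] [335.5996 245.9662]
```

View pics/c3.png

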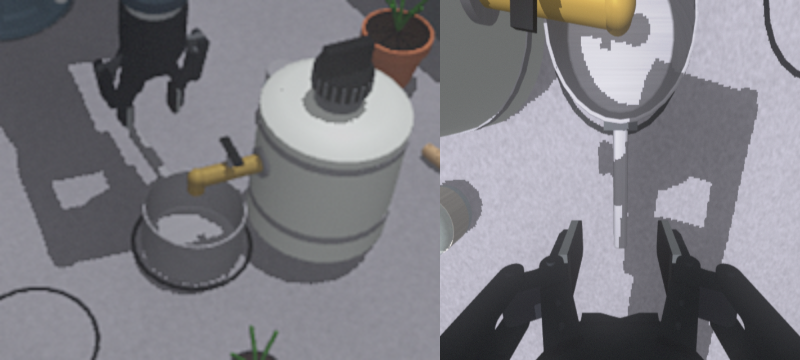

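The pan sits centred in its ring: the scene crop shows an even ring margin, and the estimates give (0.558,0.010) against (0.5565,0.012). Next is the cap. I'll go up and check the wrist joint margin.

```bash
python3 -m pendant '[[[0,0,55,0,85],[0,0,55,0,85],[0,0,55,0,85],[0,0,55,0,85],[5,8,20,-10,85],[10,15,0,-10,85],[10,15,0,-10,85],[10,15,0,-10,85]]]'
python3 - <<'E'
from h import *
np.set_printoptions(precision=4,suppress=True)
o=monitor.get_obs(); print(o["time_s"],np.array(o["q"]),o["eef_pos"],np.degrees(np.arctan2(*rot(o["eef_rot"]).as_matrix()[[1,0],1])))
E
```

```text
time_s: 8.15
eef_pos: [0.4791, 0.0671, 0.3467]
eef_rot: [0.0, 0.934, -0.356, -0.001]
wrist_force: [-0.8, 0.4, -0.1]
opening: 0.991
8.15 [-0.1067 -0.1022  1.6695  0.      1.5771  2.1923] [0.4791 0.0671 0.3467] -131.72753058648388
```

```bash
python3 -m pendant '[[[8,9,3,10.5,85],[8,9,3,10.5,85],[8,9,3,10.5,85],[8,9,3,10.5,85],[8,9,0,10.5,85],[8,9,0,10.5,85],[8,9,0,10.5,85],[8,9,0,10.5,85]]]'
python3 -m pendant '[[[8,8,0,10,85],[9,8,0,10,85],[9,9,0,10,85],[9,9,0,10,85],[0,0,0,0,85]]]'
python3 - <<'E'
from h import *
np.set_printoptions(precision=4,suppress=True)
c=cam("wrist"); save(c,"w4")
o=monitor.get_obs(); print(o["time_s"],np.array(o["q"]),o["eef_pos"],np.degrees(np.arctan2(*rot(o["eef_rot"]).as_matrix()[[1,0],1])),c["origin"])
for t in ["cap","cap_bar","neck_top"]:
    for r in spotter.tip_of("wrist",t)[:2]: P=w(c,r["at"]);print(t,round(r["confidence"],2),P,pix(c,P))
P=np.array([.579,.175,.264]); print(pix(c,P),ray(c,320,240,.264))
E
```

```text
time_s: 9.15
eef_pos: [0.5431, 0.1389, 0.3583]
eef_rot: [-0.001, 0.931, 0.366, -0.002]
wrist_force: [-0.3, -0.3, 0.3]
opening: 0.997
time_s: 9.78
eef_pos: [0.578, 0.173, 0.3581]
eef_rot: [-0.001, 0.752, 0.66, -0.001]
wrist_force: [-0.3, 0.7, -0.7]
opening: 0.993
9.825 [ 0.0939  0.1726  1.3637 -0.0001  1.6084  0.226 ] [0.5778 0.1727 0.3585] -7.567767684055834 [0.5885 0.2468 0.5014]
cap_bar 0.76 [0.5785 0.1801 0.2497] [318.6169 228.3447]
[320.2654 241.1293] [0.5789 0.1758 0.264 ]
```

View pics/w4.png

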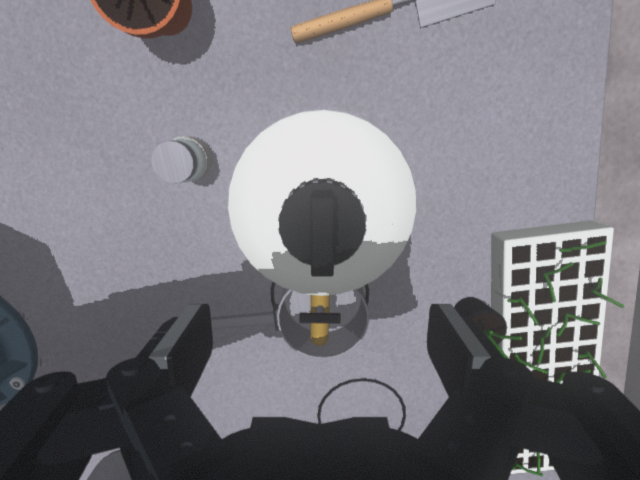

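The wrist view shows the bar running vertically from (323,193) to (322,275), so it is aligned with the jaw plane. The cap disc is centred at (322,222) and the tank shoulder at about (322,202).

Run:
```python
from h import *
np.set_printoptions(precision=4,suppress=True)
c=cam("wrist")
print(ray(c,322.5,222,.232),ray(c,322.5,234.5,.264),ray(c,322,202,.18),monitor.get_obs()["eef_pos"])
```

```text
[0.5814 0.179  0.232 ] [0.581  0.1783 0.264 ] [0.582  0.1842 0.18  ] [0.5778 0.1724 0.36  ]
```

```bash
python3 -m pendant '[[[2,5,-30,0,60],[0,0,-40,0,60],[0,0,-35,0,60],[0,0,-16,0,60],[0,0,0,0,0],[0,0,0,0,0],[0,0,0,0,0],[0,0,0,0,0]]]'
python3 -m pendant '[[[0,0,0,0,0],[0,0,0,4,0],[0,0,0,4,0],[0,0,0,4,0],[0,0,0,0,0]]]'
python3 -c "
from h import *
o=monitor.get_obs();print(o['time_s'],o['torque'],o['wrist_force'],o['eef_pos'],np.degrees(np.arctan2(*rot(o['eef_rot']).as_matrix()[[1,0],1])))"
```

```text
time_s: 11.02
eef_pos: [0.581, 0.1778, 0.2416]
eef_rot: [0.001, 0.751, 0.66, 0.001]
wrist_force: [-2.5, -0.6, 6.5]
opening: 0.173
time_s: 11.65
eef_pos: [0.5807, 0.1781, 0.2416]
eef_rot: [0.001, 0.678, 0.735, 0.001]
wrist_force: [-3.4, 0.9, 7.3]
opening: 0.175
11.65 [0.15467542 0.58708225 0.08710327] [-3.40146627  0.85883706  7.34689814] [0.58066811 0.17813705 0.24155461] 4.671178188392104
```

A 12° turn counter-clockwise meets almost no torque. A stop could still come anywhere within 34°, so I go on gently and watch the torque.

```bash
cat > st.py <<'E'
from h import *
o=monitor.get_obs();print(o['time_s'],'tq',o['torque'],'F',o['wrist_force'],o['eef_pos'],np.degrees(np.arctan2(*rot(o['eef_rot']).as_matrix()[[1,0],1])),o['opening'])
E
python3 -m pendant '[[[0,0,0,4,0],[0,0,0,4,0],[0,0,0,4,0],[0,0,0,0,0]]]' >/dev/null; python3 st.py
python3 -m pendant '[[[0,0,0,4,0],[0,0,0,4,0],[0,0,0,4,0],[0,0,0,0,0]]]' >/dev/null; python3 st.py
```

```text
12.15 tq [ 0.10944841  0.83638273 -0.06035137] F [-4.27055132  1.61698851  7.81177296] [0.5802676  0.17818066 0.24156565] 16.65812641807049 0.17297658190933562
12.65 tq [ 1.03446905  1.30289225 -2.17400587] F [-8.44546749  5.099581    9.67966746] [0.57967876 0.17938503 0.2417605 ] 28.450893265882193 0.17819332730597828
```

At 36° the torque jumps to -2.2 N m, which is the stop. So the thread is left-handed and loosens clockwise. Reversing.

```bash
python3 -m pendant '[[[0,0,0,-6,0],[0,0,0,-8,0],[0,0,0,-8,0],[0,0,0,-8,0],[0,0,0,-8,0],[0,0,0,-8,0],[0,0,0,-4,0],[0,0,0,0,0]]]' >/dev/null; python3 st.py
python3 -m pendant '[[[0,0,0,-6,0],[0,0,0,-8,0],[0,0,0,-8,0],[0,0,0,-8,0],[0,0,0,-4,0],[0,0,0,0,0]]]' >/dev/null; python3 st.py
```

```text
13.65 tq [-0.43699861  0.46673456  0.03657089] F [-1.85220247 -2.30771027  6.65111616] [0.58104289 0.17701583 0.24153117] -21.450488222199564 0.17234858382464305
14.4 tq [-0.45230258  0.32398969  0.01540352] F [-1.42064077 -3.46297527  5.78485208] [0.58116379 0.17703971 0.24150706] -55.45234391525867 0.17106488229033465
```

48° clockwise is past 0.6 rad with no resistance. On to about 80°.

```bash
python3 -m pendant '[[[0,0,0,-6,0],[0,0,0,-8,0],[0,0,0,-8,0],[0,0,0,-6,0],[0,0,0,-4,0],[0,0,0,0,0]]]' >/dev/null; python3 st.py
python3 -m pendant '[[[0,0,3,0,0],[0,0,4,0,0],[0,0,3,0,0],[0,0,0,0,0]]]' >/dev/null; python3 st.py
```

```text
15.15 tq [-0.47781411  0.24053068 -0.02811778] F [-0.12349879 -1.77721348  5.34985428] [0.58134794 0.1769853  0.24151172] -87.45743256749162 0.1773436915517933
15.65 tq [-0.35428898 -0.91737024  0.02344111] F [ 4.43623392 -1.71255136 -1.82333545] [0.58094786 0.17742747 0.24958549] -87.40207472595716 0.17564022730443138
```

It lifts freely; the force is about the cap's weight. Raising it a further 45 mm and checking.

```bash
python3 -m pendant '[[[0,0,6,0,0],[0,0,12,0,0],[0,0,15,0,0],[0,0,10,0,0],[0,0,2,0,0],[0,0,0,0,0],[0,0,0,0,0]]]' >/dev/null; python3 st.py
python3 - <<'E'
from h import *
np.set_printoptions(precision=4,suppress=True)
for n in ("scene","top"):
    c=cam(n); save(c,n+"5")
    for t in ["pan","cap","cap_bar","neck_top","clay_pot","nursery_pot","amber_bottle","jar","trowel","label_block"]:
        for r in spotter.tip_of(n,t)[:2]:
            P=w(c,r["at"])
            if r["confidence"]>.45: print(n,t,round(r["confidence"],2),P)
    if n=="scene": cv2.imwrite("pics/c5.png",cv2.resize(c["img"][110:350,260:560],(750,600))[:,:,::-1])
E
```

```text
16.525 tq [-0.04186711  0.03842171  0.00601504] F [ 1.05574563  0.5242338  -1.29134826] [0.57975602 0.17767252 0.29362076] -87.38755234980455 0.1740138668559815
scene pan 0.78 [ 0.1943 -0.3067 -0.0038]
scene pan 0.76 [ 0.5585  0.0089 -0.0003]
scene cap 0.91 [0.574  0.174  0.2638]
scene cap_bar 0.66 [0.5776 0.1768 0.3056]
scene neck_top 0.93 [0.5815 0.1732 0.2235]
scene clay_pot 0.85 [ 0.4226  0.4064 -0.0006]
scene amber_bottle 0.72 [ 0.6254 -0.4377  0.0011]
scene trowel 0.85 [0.6847 0.3687 0.    ]
scene label_block 0.72 [ 0.486  -0.4533  0.0046]
top pan 0.6 [0.5587 0.0109 0.0054]
top cap 0.63 [ 0.4886 -0.4543 -0.0019]
top cap 0.49 [0.5817 0.181  0.2572]
top neck_top 0.84 [0.5824 0.179  0.2222]
top clay_pot 0.56 [ 0.4185  0.4072 -0.0011]
top amber_bottle 0.59 [ 0.6235 -0.4341 -0.0002]
top jar 0.69 [ 0.6266 -0.4358 -0.0027]
top label_block 0.98 [ 0.4864 -0.4548 -0.0032]
```

View pics/c5.png

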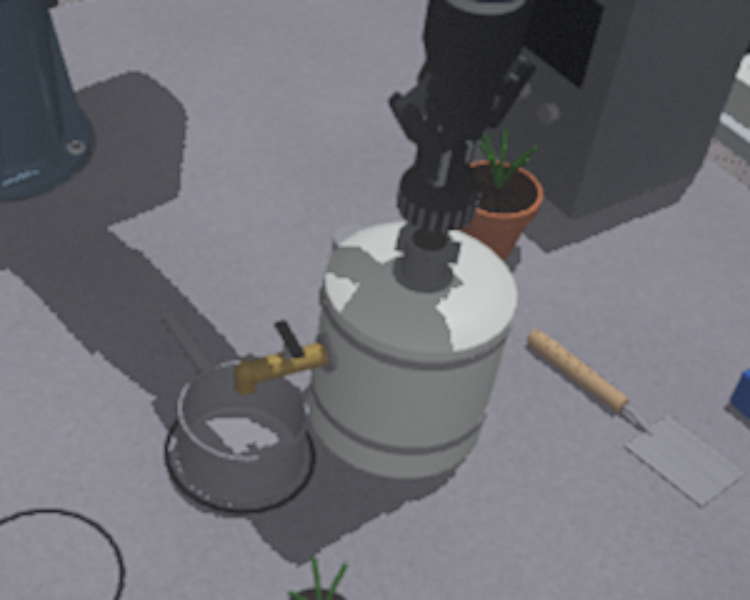

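The cap at crop (440,195) hangs upright in the fingers above the open neck at (425,255). The pan stands in its ring at (240,435). The arm is still, so I hand in.

```bash
python3 -c "
from h import *
print(order.hand_in())"; python3 st.py
```

```text
the job is handed in; nothing more can be done
None
the job is handed in; nothing more can be done
```

The job is handed in, and every check I could make beforehand passed; the hand-in itself gives no verdict.

- **Pan:** I slid the smaller pan by its handle onto the ring under the tap and let go. My last estimates put it at about (0.559, 0.010). The ring centre measured (0.5565, 0.012), so it is 3 mm off against the 15 mm allowed.
- **Cap thread:** It is left-handed. Turned counter-clockwise it hit a hard stop at about 36° (2.2 N m). Turned clockwise it ran freely to about 80° (1.4 rad) and then lifted straight off.
- **Cap at the end:** The gripper holds it upright and still about 55 mm above its seat and within 1 cm sideways of the neck. The wrist carries about 1.3 N, roughly the cap's weight, so nothing else is supporting it.
- **Bystanders:** In the last pictures the clay pot, bottle, trowel and block are within a few millimetres of where they started. The networks gave no usable reading of the jar or the nursery pot, so I did not check those two by measurement. The gripper stayed clear of both.

Finished at about 17 s of the 64 s allowed. At one point the network reported a cap at the label block and a jar at the bottle; I took both as false detections.

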